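Measure the longer fossil block on the slide-rail measuring board

TASK

Measure the longer of the two shell-bearing rock blocks: lay it down gently, flat and lengthwise, on the measuring board between the fixed stop and the sliding jaw, then squeeze the thumb button of the slide against its finger rest and keep it squeezed while you run the jaw up until the block is snug, with no play, between stop and jaw, without crushing it. Let go so that the slide locks there, never drag the slide while it is locked, and leave the short block, the pebble tray and the loupe where they are.

Things in the scene. Friction and masses are not known exactly. Their poses are not given: they have to be found in the camera images.
- board: White measuring board, 170 (its x) by 320 mm (its y), fixed to the table, placed and turned anew each time. Origin under its centre on the table; upper face 20 mm up. A steel guide rail (22 mm wide, 12 mm high, centred at x = +60 mm) runs along y. Stop at the -y end. The block lies in the lane between x = -78 and +34 mm, best centred at x = -25 mm.
- stop: Fixed aluminium stop plate across the -y end of the board: 112 mm wide (board x = -78 to +34 mm), 12 mm thick, 55 mm high above the board. Shares the board's frame (same origin and axes); its measuring face looks to +y and lies at y = -128 mm.
- stop_face (a point): Point at the foot of the stop's measuring face, mid lane: board x = -25 mm, y = -128 mm, z = 20 mm (on the board's upper face).
- jaw: Moving aluminium jaw plate across the same lane, 54 mm high above the board, 9 mm thick, carried by the slide. Origin on the board's upper face at board x = 0, in the plane of its measuring face, which looks to -y at the stop; axes as the board's. All of the slide lies on the +y side of this face.
- grip (a point): Middle of the grey squeeze grip on the slide, over the rail behind the jaw (+61 mm x, +43 mm y, +52 mm z from the jaw's origin). Thumb button on its -x side, ribbed fixed finger rest on its +x side (board axes). The grip's top is 20 mm above this point; the carriage under it is narrower (36 mm), so fingers astride the grip are free down to the board, 52 mm below this point.
- button_face (a point): Centre of the thumb button's face, which looks to board -x: a hinged paddle, pad 34 mm along y and 30 mm high with a round black inlay, leaning outward at its top when out (face 9 degrees off upright) and upright when fully in. Its centre is 26 mm from point grip (along x) when out, 21 mm when in.
- rest_face (a point): Centre of the fixed finger rest's face, which looks to board +x: 46 mm along y, 40 mm high, upright, with fine black ribs, 21 mm from point grip. Button to rest is 42 mm across when squeezed fully and up to 51 mm at the button's top when out.
- slide (a joint): Slide position in m = clear gap between the faces of stop and jaw: 0 closed, 0.2 fully open, growing towards board +y. Starts at 0.15 to 0.19. Running friction about 1 to 2 N with the button in. With the button out a spring brake holds it anywhere against some 45 N.
- button (a joint): Thumb button's angle in rad: 0 out (brake on), 0.16 fully in; its pivot is low in the carriage, so its pad moves some 6 mm towards board +x. At the pad's middle the spring takes 10 N to start and 13 N fully in; the brake is off from about 0.03. It springs back and locks the slide as soon as it is let go.
- long_block: The longer block of grey rock with cockle shells on top: a little over 100 mm (its x, ends trimmed flat) by 52 mm (its y) by 36 mm high, 0.35 to 0.53 kg. Origin under its centre. Lies shells up on the green mat, whose face is 3 mm above the table, in one of two places, its long side up to 35 degrees off the world's y. Either end may face the stop.
- short_block: The shorter block of the same rock, 70 mm (its x) by 50 mm by 34 mm high, 0.28 kg, origin under its centre. Not to be disturbed.
- pebble_tray: Open aluminium tray of pebbles, 100 by 150 by 35 mm, beyond the board; origin under its centre. Not to be disturbed.
- loupe: Steel folding loupe, about 90 by 42 by 14 mm, lying flat on the table past the stop end of the board; origin under its middle. Not to be disturbed.
Not all that is in view belongs to the job. Leave any purple look-alike of the long_block alone.

How it is judged:
By the outcome, as a careful person would: the job done as asked, in the order asked, and still so for the second after the job is handed in, with the robot touching nothing.
It also fails if it takes over 51 s, if anything falls off the work surface, if the arm or the gripper's body presses on something with over 40 N, if the wrist force passes 120 N, or if a joint passes its speed limit or range.

ROBOT

A 7-joint arm with a two-finger parallel gripper is mounted at the origin on the work surface. World frame = base frame: x ahead of the robot, y to its left, z up, the work surface at z = 0. Lengths are in mm, angles in rad, forces in N, time in s.
With the tool pointing down it reaches from about 350 to 900 mm from the base axis. Payload 7.2 kg.
Tool frame: the origin (TCP) lies midway between the tips of the shut fingers; the grasp point (between the pads) lies behind it (r.grasp_offset is the z of the grasp point in the tool frame, in mm); z points along the fingers, y is the line along which they close (so a half turn about z gives the same grasp; the last joint's range is limited). The gripper opens to 85 mm and grips with 20 to 120 N. Pads are 22 mm wide; open, the fingers measure 114 mm over their backs; the gripper's body (76 mm by 85 mm) begins 54 mm behind the grasp point. The pads swing forward as they close: fully open they stand 13 mm farther back than shut.
Start: joints at [-1.26, 0.411, -0.013, 1.596, 0.006, 1.134, -0.082], TCP at [231.138, 580.693, 231.297] pointing down, gripper open.
Joint ranges: [-2.95, 2.95], [-0.29, 1.99], [-1.47, 1.44], [0.14, 2.54], [-1.03, 4.17], [0.13, 1.85], [-2.86, 2.86]. Speed limits (rad/s): [2.39, 2.39, 3.01, 3.01, 3.14, 3.14, 3.14].

INTERFACE

Orientations are given as a rotation vector (axis times angle).
In Python, from plant import r gives the robot as it stands.
- The arm moves only by the tool carry_out, never from a script. Its argument "targets" is a list of rows, each a list of 7 numbers: the closure, from 0 (fully open) to 1 (shut), then the shift along the tool's x, y, z in mm, then the turn, a rotation vector about the tool's x, y, z in rad. In form: [[jaw, x, y, z, ax, ay, az], ...]. A call has 1 to 8 rows; each row is the pose to reach, as a shift and turn from the pose commanded when the call began, along the tool's axes at that moment; what a row does not reach only later rows make up. A row lasts 1/8 s, in which the tool goes at most 62.5 mm and 10.7 degrees, less where a joint would pass 70% of its speed; a pose out of reach is approached as far as the arm can. A call with a gripper value outside its range is refused whole. The fingers move at their own pace and stop on an object; "force" is the grip in N (left out, the last holds). Time passes only in rows, so rows that repeat a pose let the fingers close. It gives the time, the measured TCP pose, the force, the opening and the grip force at its end, in the units of the state.
- r.observe(): the state, without advancing time (a new reading comes with each control period).
- r.grab_frame(name): name is "scene" or "top"; returns the picture (420x560x3 uint8, red, green, blue); there is no depth.
- r.calibration(name): a dict with "fovy" (degrees; the focal length in pixels is half the picture's height over the tangent of half this angle, whatever the lens; pixels are square), "cx", "cy" (the principal point, pixels), "rvec" (rotation vector, rad) and "tvec" (3), from world to camera coordinates, as OpenCV has them. Camera axes: x right, y down, z forward; pixel columns grow to the right and rows downward; lengths in mm; the calibration is good to about 2 mm. A picture is of the moment at which its call begins. calibration takes no time and is no camera call.
- r.sign_off(): hands the job in; it is judged then, once.
The state is a dict: "clock": time; "joint_positions": joint angles; "dq": joint speeds; "effort": joint torques, N m; "tool_pos": TCP position; "ee_rot": TCP orientation; "ft_force": force on the tool from outside, world axes, zero at the start; "wrist_torque": the same for the moment, N m; "gripper_width": finger opening in mm; "finger_force": force on a finger pad.
Only numpy, scipy, OpenCV 4.12 (cv2) and the standard library are available. Lean on these libraries where they do the work, as an engineer would, in place of code of your own. Each camera call takes 0.05 s, during which the arm holds its last target. There are 200 camera calls.

## Working session

There is one attempt and no reset: what is moved stays moved. The work goes in short steps, Python scripts to look and compute and a tool call to move; the robot and the scene stay as the last step left them, time stands still between calls to the robot, and variables do not carry over. Pictures are saved under pics/ and viewed, at most 13 in all, crops included, and the job is handed in when it is done.

Besides the shell and the picture viewer there is one more tool, called after "Request:" as name([rows], argument=value, ...), one row to a line, values as JSON. carry_out: Moves the arm, as the interface text tells. Its arguments: {"type":"object","properties":{"targets":{"type":"array","items":{"type":"array","items":{"type":"number"}}},"force":{"type":"number"}},"required":["targets"]}

```bash
ls; mkdir -p pics; python3 - <<'E'
from plant import r
import cv2
for n in("scene","top"):
    cv2.imwrite(f"pics/{n}0.png",cv2.cvtColor(r.grab_frame(n),cv2.COLOR_RGB2BGR)); print(n,r.calibration(n))
print(r.observe(),r.grasp_offset)
E
```

```text
pics
scene {'fovy': 48.324490751479985, 'cx': 279.5289549884747, 'cy': 210.1640422807132, 'rvec': array([ 1.64312177,  1.91453364, -0.81324009]), 'tvec': array([ 153.82620171, -333.60786673, 1806.49624382])}
top {'fovy': 52.850265641994085, 'cx': 283.2188426983013, 'cy': 211.9075617559228, 'rvec': array([ 2.11609675, -2.10282817,  0.22210086]), 'tvec': array([ -51.97448088,  540.74334411, 1230.93526721])}
{'clock': 0.1, 'joint_positions': array([-1.26019309,  0.41183044, -0.01271592,  1.59694642,  0.00559358,
        1.13430593, -0.08218847]), 'dq': array([-0.00185491, -0.00233359,  0.00021154, -0.00241514,  0.00032245,
        0.0010724 , -0.00011422]), 'effort': array([ 3.24789034e-03, -6.01830125e+01,  6.84590433e-01, -3.00088298e+01,
        1.40872560e-02,  6.56629389e-03,  4.03420529e-05]), 'tool_pos': array([230.99801716, 580.26957128, 230.53628686]), 'ee_rot': array([-5.91381222e-01, -3.08524529e+00,  2.26727579e-03]), 'ft_force': array([0.33496841, 1.26439355, 0.64251715]), 'wrist_torque': array([ 0.02505003, -0.08681834, -0.04371297]), 'finger_force': 0.0, 'gripper_width': 85.31993197940609} -18.700000000000003
```

View pics/scene0.png

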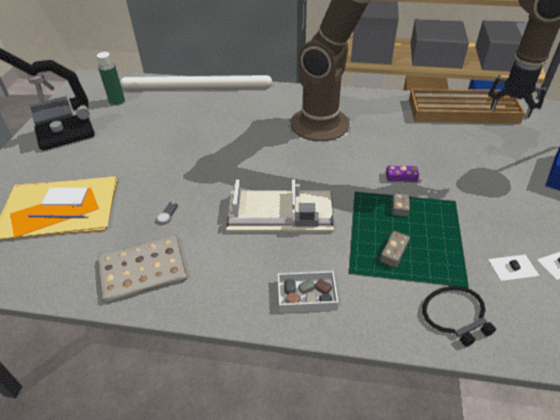

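View pics/top0.png

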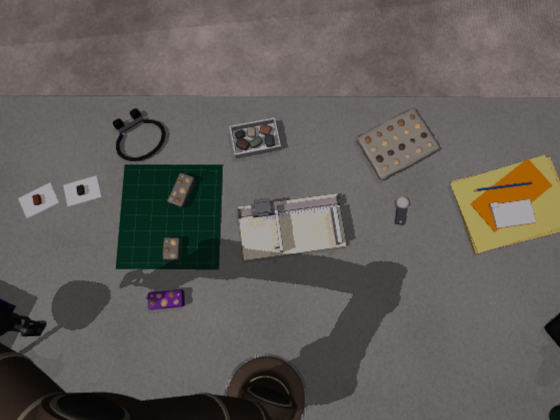

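Candidates in top view: the grey block at (181,190), which looks long; the grey block at (171,248), short; and the purple look-alike at (165,299), not on the mat. The choice is (181,190). The board lies around (290,228), with its stop at (338,222), its jaw at (278,228) and the grip at (262,207). I'll check with a close crop.

```bash
python3 - <<'E'
import cv2
im=cv2.imread("pics/top0.png")
a=cv2.resize(im[185:265,230:355],None,fx=6,fy=6,interpolation=cv2.INTER_CUBIC)
b=cv2.resize(im[165:265,150:210],None,fx=6,fy=6,interpolation=cv2.INTER_CUBIC)
cv2.imwrite("pics/c1.png",cv2.convertScaleAbs(a,alpha=1.1));cv2.imwrite("pics/c2.png",cv2.convertScaleAbs(b,alpha=1.5))
E
```

```text
(no output)
```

View pics/c1.png

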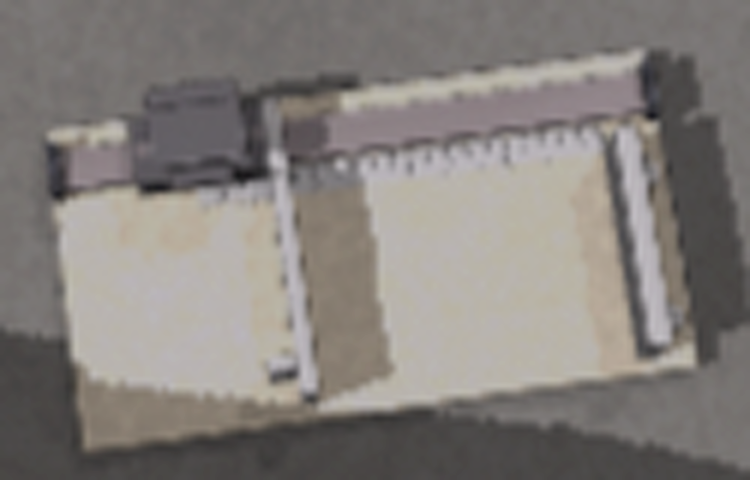

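View pics/c2.png

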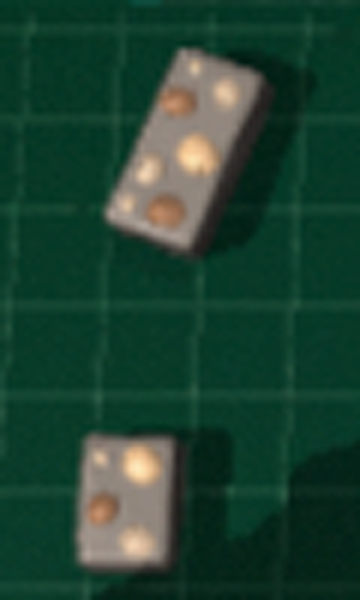

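```bash
cat > h.py <<'E'
import numpy as np,cv2
from plant import r
from scipy.spatial.transform import Rotation as R
def cam(n):
    c=r.calibration(n); f=210/np.tan(np.radians(c["fovy"])/2)
    return np.array([[f,0,c["cx"]],[0,f,c["cy"]],[0,0,1]]),R.from_rotvec(c["rvec"]).as_matrix(),c["tvec"]
def ray(n,uv,z):
    K,M,t=cam(n); o=-M.T@t; d=(M.T@np.linalg.solve(K,np.c_[uv,np.ones(len(uv))].T)).T
    return o+d*((z-o[2])/d[:,2])[:,None]
def crop(p,o,s=6): return (np.array(p,float)+.5)/s-.5+np.array(o)
def proj(n,P):
    K,M,t=cam(n); q=(K@(M@np.array(P,float).T+t[:,None])).T; return q[:,:2]/q[:,2:]
def fit(A,B): # 2d rigid B=R A+t
    A,B=np.array(A,float),np.array(B)[:,:2]; a,b=A.mean(0),B.mean(0); x,y=A-a,B-b
    th=np.arctan2((x[:,0]*y[:,1]-x[:,1]*y[:,0]).sum(),(x*y).sum()); c,s=np.cos(th),np.sin(th)
    M=np.array([[c,-s],[s,c]]); t=b-M@a; return th,t,np.abs(B-A@M.T-t).max()
E
python3 - <<'E'
from h import *
K,M,t=cam("top");print("cam",-M.T@t)
B=ray("top",crop([(83,452),(695,365),(48,130),(648,48)],(230,185)),20)
print(B.round(1)); th,t,e=fit([(-85,160),(-85,-160),(85,160),(85,-160)],B);print("board",th,t,e)
inv=lambda P:(P[:,:2]-t)@np.array([[np.cos(th),-np.sin(th)],[np.sin(th),np.cos(th)]])
print("stop top",inv(ray("top",crop([(615,128),(632,128),(648,350),(668,345)],(230,185)),75)).round(1))
print("jaw top",inv(ray("top",crop([(272,160),(287,160),(302,395),(317,392)],(230,185)),74)).round(1))
print("grip top",inv(ray("top",crop([(150,85),(235,80),(245,175),(150,185)],(230,185)),92)).round(1))
P=ray("top",crop([(183,48),(262,75),(187,248),(108,212)],(150,165)),39)
print(P.round(1),np.linalg.norm(P-np.roll(P,1,0),axis=1),P.mean(0))
v=P[0]+P[1]-P[2]-P[3];print("long dir",np.arctan2(v[1],v[0]))
P=ray("top",crop([(88,435),(175,437),(168,570),(78,565)],(150,165)),37);print(P.round(1))
o=r.observe();print(R.from_rotvec(o["ee_rot"]).as_matrix().round(3))
E
```

```text
cam [ 271.1093088   -51.12459173 1316.88737625]
[[ 397.8   72.5   20. ]
 [ 444.5 -241.1   20. ]
 [ 566.4   95.3   20. ]
 [ 612.8 -220.4   20. ]]
board 0.14271074775619758 [505.3638845  -73.43061448] 2.7890260535442337
stop top [[  33.4 -128.4]
 [  32.2 -136.9]
 [ -79.7 -126.6]
 [ -78.6 -136.7]]
jaw top [[ 40.7  44.5]
 [ 39.7  37. ]
 [-78.5  45.5]
 [-78.   37.9]]
grip top [[ 82.9  99.7]
 [ 79.7  57.5]
 [ 31.1  58.8]
 [ 32.5 105.9]]
[[669.9 277.8  39. ]
 [655.4 235.5  39. ]
 [562.  269.5  39. ]
 [580.9 311.6  39. ]] [95.18360292 44.73941054 99.36035877 46.12632837] [617.03833313 273.58309379  39.        ]
long dir -0.3562207407273014
[[464.4 314.9  37. ]
 [463.6 270.5  37. ]
 [395.9 270.1  37. ]
 [398.2 315.6  37. ]]
[[-0.929  0.37  -0.   ]
 [ 0.37   0.929 -0.001]
 [-0.    -0.001 -1.   ]]
```

```bash
cat >> h.py <<'E'
def shift(pos,yang,prt=True):
    "tool-frame shift and z-turn from the measured pose to pos with tool y at world angle yang (mod pi)"
    o=r.observe(); M=R.from_rotvec(o["ee_rot"]).as_matrix(); d=M.T@(np.array(pos)-o["tool_pos"])
    a=yang-np.arctan2(M[1,1],M[0,1]); a=(a+np.pi/2)%np.pi-np.pi/2
    tilt=(R.from_matrix(M).inv()*R.from_matrix([[np.sin(yang),np.cos(yang),0],[-np.cos(yang),np.sin(yang),0],[0,0,-1]])).as_rotvec()
    print("t",round(o["clock"],2),"pos",o["tool_pos"].round(1),"shift",d.round(1),"az",round(-a,3),"F",o["ft_force"].round(1),"w",round(o["gripper_width"],1),"f",round(o["finger_force"],1), "axes",M[:,2].round(3),"q7",o["joint_positions"][[0,6]].round(2))
BT=.1427; BO=np.array([505.4,-73.4])
def bw(x,y): c,s=np.cos(BT),np.sin(BT); return BO+[c*x-s*y,s*x+c*y]
E
python3 -c "
from h import *
shift([617,273.6,110],1.2146)"
```

```text
Traceback (most recent call last):
  File "h.py", line 21, in shift
    tilt=(R.from_matrix(M).inv()*R.from_matrix([[np.sin(yang),np.cos(yang),0],[-np.cos(yang),np.sin(yang),0],[0,0,-1]])).as_rotvec()
                                 ~~~~~~~~~~~~~^^^^^^^^^^^^^^^^^^^^^^^^^^^^^^^^^^^^^^^^^^^^^^^^^^^^^^^^^^^^^^^^^^^^^^^^^
  File "scipy/spatial/transform/_rotation.pyx", line 1143, in scipy.spatial.transform._rotation.Rotation.from_matrix
ValueError: Non-positive determinant (left-handed or null coordinate frame) in rotation matrix 0: [[ 0.93722999  0.34871185  0.        ]
 [-0.34871185  0.93722999  0.        ]
 [ 0.          0.         -1.        ]].
```

```bash
sed -i '/tilt=/d' h.py
python3 -c "
from h import *
shift([617,273.6,110],1.2146)"
```

```text
t 0.1 pos [231.  580.3 230.5] shift [-472.  -142.   120.8] az -0.023 F [0.3 1.3 0.6] w 85.3 f 0.0 axes [-0.    -0.001 -1.   ] q7 [-1.26 -0.08]
```

Request:
carry_out([
  [0,-55,-17,10,0,0,-0.02],
  [0,-110,-34,20,0,0,-0.02],
  [0,-165,-50,40,0,0,-0.02],
  [0,-220,-67,60,0,0,-0.02],
  [0,-280,-85,80,0,0,-0.02],
  [0,-340,-102,100,0,0,-0.02],
  [0,-400,-120,115,0,0,-0.02],
  [0,-450,-136,121,0,0,-0.02],
], force=30)

```text
clock: 1.1
tool_pos: [599.7, 286.4, 108.9]
ee_rot: [-0.56, -3.09, 0.002]
ft_force: [1.0, 1.2, 0.8]
gripper_width: 85.1
finger_force: 0.0
```

Request:
carry_out([
  [0,-22,-6,0,0,0,0],
  [0,-22,-6,0,0,0,0],
  [0,-22,-6,0,0,0,0],
])

```text
clock: 1.48
tool_pos: [615.9, 276.6, 110.2]
ee_rot: [-0.557, -3.09, -0.001]
ft_force: [0.5, 0.8, -0.5]
gripper_width: 85.3
finger_force: 0.0
```

```bash
python3 - <<'E'
from h import *
shift([617,273.6,8],1.2146)
im=cv2.cvtColor(r.grab_frame("top"),cv2.COLOR_RGB2BGR)
a=cv2.resize(im[145:275,110:260],None,fx=4,fy=4,interpolation=cv2.INTER_CUBIC)
cv2.imwrite("pics/c3.png",cv2.convertScaleAbs(a,alpha=1.4))
E
```

```text
t 1.48 pos [615.9 276.6 110.2] shift [ -2.2  -2.5 102.2] az -0.0 F [ 0.5  0.8 -0.5] w 85.3 f 0.0 axes [-0.001  0.001 -1.   ] q7 [-0.55  0.77]
```

View pics/c3.png

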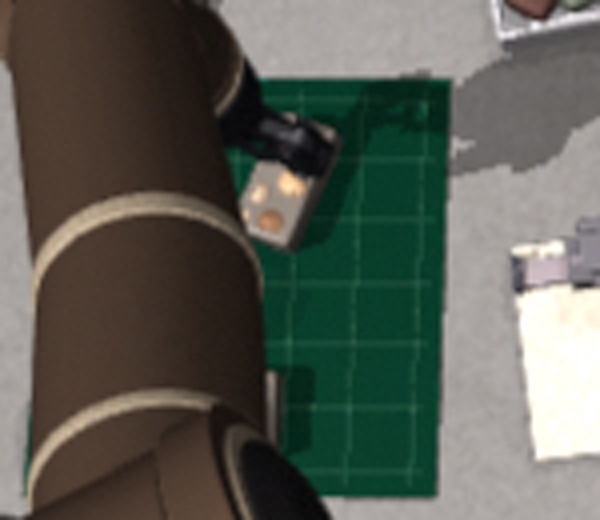

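The gripper, at crop pixel (290,145), hangs over the block and in line with it; the short block at (273,410) is clear. I'm descending now.

Request:
carry_out([
  [0,-2,-2.5,30,0,0,0],
  [0,-2,-2.5,60,0,0,0],
  [0,-2,-2.5,85,0,0,0],
  [0,-2,-2.5,96,0,0,0],
  [0,-2,-2.5,101,0,0,0],
  [0.2,-2,-2.5,101,0,0,0],
  [0.4,-2,-2.5,101,0,0,0],
  [0.7,-2,-2.5,101,0,0,0],
], force=35)

```text
clock: 2.52
tool_pos: [619.3, 272.1, 10.7]
ee_rot: [0.56, 3.09, 0.002]
ft_force: [-0.8, 0.8, 5.4]
gripper_width: 51.5
finger_force: 38.8
```

Request:
carry_out([
  [0.8,0,0,0,0,0,0],
  [0.8,0,0,0,0,0,0],
  [0.8,0,0,0,0,0,0],
])

```text
clock: 2.9
tool_pos: [619.3, 272.1, 10.7]
ee_rot: [0.56, 3.09, 0.003]
ft_force: [0.3, 0.4, 6.8]
gripper_width: 51.3
finger_force: 38.9
```

Request:
carry_out([
  [0.8,0,0,-15,0,0,0],
  [0.8,0,0,-40,0,0,0],
  [0.8,0,0,-80,0,0,0],
  [0.8,0,0,-120,0,0,0],
  [0.8,0,0,-130,0,0,0],
  [0.8,0,0,-130,0,0,0],
])

```text
clock: 3.65
tool_pos: [618.2, 271.4, 139.2]
ee_rot: [0.561, 3.091, 0.0]
ft_force: [0.7, -0.5, -5.2]
gripper_width: 51.2
finger_force: 38.0
```

```bash
python3 - <<'E'
from h import *
p=bw(-25,-69);print(p)
shift([*p,138],BT)
for n in("scene","top"):cv2.imwrite(f"pics/lift_{n}.png",cv2.cvtColor(r.grab_frame(n),cv2.COLOR_RGB2BGR))
im=cv2.imread("pics/lift_scene.png")
cv2.imwrite("pics/c4.png",cv2.convertScaleAbs(cv2.resize(im[150:300,320:500],None,fx=4,fy=4,interpolation=cv2.INTER_CUBIC),alpha=1.2))
E
```

```text
[ 490.46702631 -145.25406249]
t 3.65 pos [618.2 271.4 139.2] shift [ -26.7 -435.     1.1] az 1.069 F [ 0.7 -0.5 -5.2] w 51.2 f 38.0 axes [ 0.  0. -1.] q7 [-0.55  0.77]
```

View pics/c4.png

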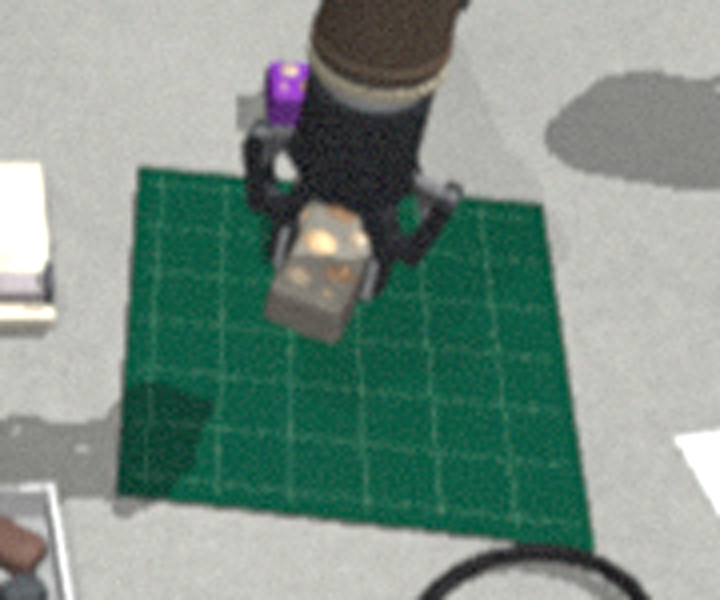

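The long block is held level between the fingers at (320,265), and the mat beneath it is undisturbed. I'll carry it over and turn it.

Request:
carry_out([
  [0.8,-3,-50,0,0,0,0.13],
  [0.8,-6,-105,0,0,0,0.27],
  [0.8,-9,-160,0,0,0,0.4],
  [0.8,-13,-215,0,0,0,0.54],
  [0.8,-17,-270,0,0,0,0.68],
  [0.8,-20,-325,0,0,0,0.82],
  [0.8,-23,-380,0,0,0,0.95],
  [0.8,-27,-435,0,0,0,1.07],
])

```text
clock: 4.75
tool_pos: [489.3, -146.6, 138.0]
ee_rot: [-2.062, -2.368, 0.002]
ft_force: [1.4, 0.3, -3.3]
gripper_width: 51.0
finger_force: 38.2
```

Request:
carry_out([
  [0.8,0,0,0,0,0,0],
  [0.8,0,0,0,0,0,0],
  [0.8,0,0,0,0,0,0],
])

```text
clock: 5.12
tool_pos: [491.0, -143.8, 138.6]
ee_rot: [-2.054, -2.375, 0.001]
ft_force: [1.1, 0.6, -5.2]
gripper_width: 51.2
finger_force: 38.3
```

```bash
python3 - <<'E'
from h import *
p=bw(-25,-69)
shift([*p,30],BT)
for n in("scene","top"):cv2.imwrite(f"pics/over_{n}.png",cv2.cvtColor(r.grab_frame(n),cv2.COLOR_RGB2BGR))
a=[cv2.resize(cv2.imread(f"pics/over_{n}.png")[s],(400,360),interpolation=cv2.INTER_CUBIC) for n,s in (("scene",np.s_[145:253,220:340]),("top",np.s_[180:270,250:350]))]
cv2.imwrite("pics/c5.png",cv2.convertScaleAbs(np.hstack(a),alpha=1.2))
E
```

```text
t 5.12 pos [ 491.  -143.8  138.6] shift [ -1.4  -0.6 108.6] az 0.002 F [ 1.1  0.6 -5.2] w 51.2 f 38.3 axes [-0.001  0.001 -1.   ] q7 [-0.16  0.52]
```

View pics/c5.png

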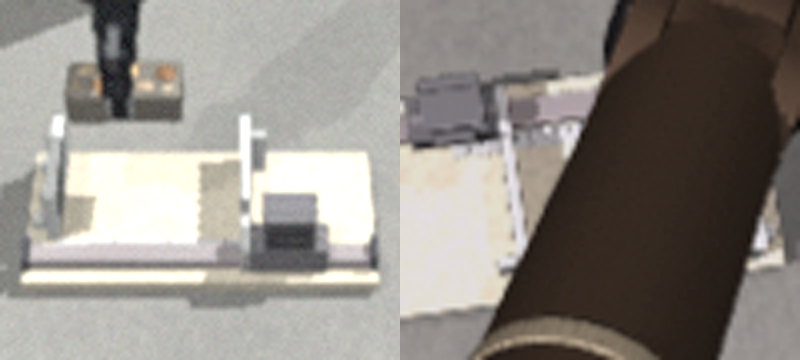

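Left (scene view): the block is held level, with ends at (70,95) and (182,95), above the lane between the stop at (57,170) and the jaw at (245,180). I'll check the end positions by computation.

```bash
python3 - <<'E'
from h import *
P=ray("scene",crop([(75,119),(182,121)],(220,145),10/3),131)
c,s=np.cos(BT),np.sin(BT);print(((P[:,:2]-BO)@np.array([[c,-s],[s,c]])).round(1))
E
```

```text
[[  -9.7 -109.2]
 [  -6.8  -14.4]]
```

Request:
carry_out([
  [0.8,0,0,30,0,0,0],
  [0.8,-1,0,65,0,0,0],
  [0.8,-1,0,90,0,0,0],
  [0.8,-1,0,102,0,0,0],
  [0.8,-1,0,106,0,0,0],
  [0.8,-1,0,107,0,0,0],
  [0.8,-1,0,108,0,0,0],
  [0.8,-1,0,108,0,0,0],
])

```text
clock: 6.22
tool_pos: [491.5, -146.3, 31.8]
ee_rot: [2.058, 2.373, 0.001]
ft_force: [0.2, 0.1, -3.3]
gripper_width: 51.2
finger_force: 38.2
```

Request:
carry_out([
  [0.8,0,0,0.8,0,0,0],
  [0.8,0,0,1.5,0,0,0],
  [0.8,0,0,1.5,0,0,0],
])

```text
clock: 6.6
tool_pos: [491.1, -146.2, 29.8]
ee_rot: [-2.058, -2.373, -0.0]
ft_force: [0.1, 0.4, -3.7]
gripper_width: 51.0
finger_force: 38.2
```

Request:
carry_out([
  [0.8,0,0,0.8,0,0,0],
  [0.8,0,0,1.5,0,0,0],
  [0.8,0,0,1.5,0,0,0],
])

```text
clock: 6.98
tool_pos: [491.0, -146.2, 28.2]
ee_rot: [-2.058, -2.373, 0.0]
ft_force: [-0.3, 0.2, -4.2]
gripper_width: 51.3
finger_force: 38.2
```

Request:
carry_out([
  [0.8,0,0,0.7,0,0,0],
  [0.8,0,0,1.2,0,0,0],
  [0.8,0,0,1.2,0,0,0],
])

```text
clock: 7.35
tool_pos: [491.1, -146.2, 27.6]
ee_rot: [-2.058, -2.373, -0.001]
ft_force: [-3.3, 0.7, 4.9]
gripper_width: 50.9
finger_force: 39.3
```

Request:
carry_out([
  [0.35,0,0,0,0,0,0],
  [0.25,0,0,0,0,0,0],
  [0.1,0,0,0,0,0,0],
  [0.0,0,0,0,0,0,0],
  [0,0,0,-15,0,0,0],
  [0,0,0,-55,0,0,0],
  [0,0,0,-100,0,0,0],
  [0,0,0,-110,0,0,0],
])

```text
clock: 8.35
tool_pos: [492.7, -146.8, 140.7]
ee_rot: [2.056, 2.37, 0.005]
ft_force: [-0.6, 1.3, -0.4]
gripper_width: 85.3
finger_force: 0.0
```

```bash
python3 - <<'E'
from h import *
p=bw(61,-128+165.5+43);print(p)
shift([*p,137],BT)
cv2.imwrite("pics/s6.png",cv2.cvtColor(r.grab_frame("scene"),cv2.COLOR_RGB2BGR))
cv2.imwrite("pics/c6.png",cv2.convertScaleAbs(cv2.resize(cv2.imread("pics/s6.png")[165:245,220:345],None,fx=6,fy=6,interpolation=cv2.INTER_CUBIC),alpha=1.1))
# expected board-model points in this crop
for nm,P in dict(grip=[*bw(61,80.5),72],griptopcorner=[*bw(82,57.5),92],jawfoot=[*bw(34,37.5),20],jawtop=[*bw(34,37.5),74],stoptop=[*bw(34,-128),75],stopfoot=[*bw(34,-128),20],corner=[*bw(85,160),20],corner2=[*bw(85,-160),20]).items():
    print(nm,((proj("scene",[P])[0]-[220,165]+.5)*6-.5).round(0))
E
```

```text
[554.33156991  14.95695483]
t 8.35 pos [ 492.7 -146.8  140.7] shift [151.5  83.8   3.9] az -0.001 F [-0.6  1.3 -0.4] w 85.3 f 0.0 axes [ 0.005 -0.    -1.   ] q7 [-0.16  0.53]
grip [523. 281.]
griptopcorner [476. 283.]
jawfoot [434. 316.]
jawtop [434. 240.]
stoptop [ 99. 238.]
stopfoot [108. 316.]
corner [683. 390.]
corner2 [ 36. 390.]
```

View pics/c6.png

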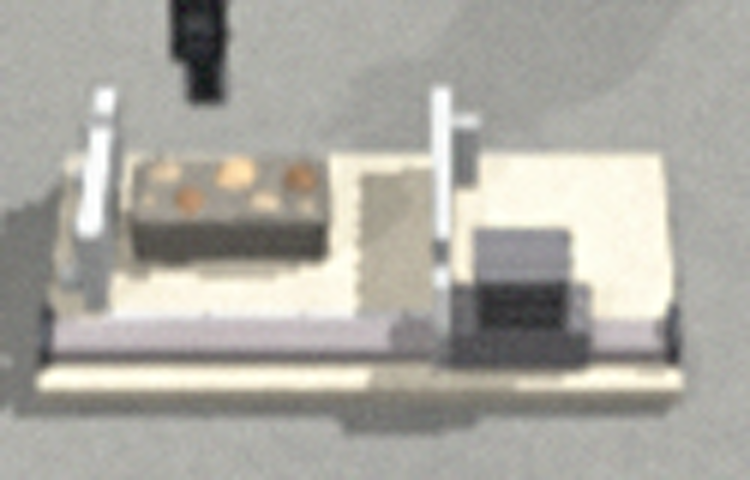

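The block lies flat and square in the lane at (230,205), about 5–8 mm off the stop. The jaw face (434) and grip (522,275) match the model. Next I go to the grip.

Request:
carry_out([
  [0,40,22,0,0,0,0],
  [0,90,50,0,0,0,0],
  [0,130,72,0,0,0,0],
  [0,151.5,83.5,0,0,0,0],
  [0,151.5,83.5,0,0,0,0],
  [0,151.5,83.5,0,0,0,0],
])

```text
clock: 9.15
tool_pos: [551.6, 14.3, 136.6]
ee_rot: [-2.059, -2.372, 0.002]
ft_force: [-0.6, -0.2, 0.3]
gripper_width: 85.5
finger_force: 0.0
```

```bash
python3 - <<'E'
from h import *
shift([*bw(61,80.5),50],BT)
E
```

```text
t 9.15 pos [551.6  14.3 136.6] shift [ 0.3  2.9 86.6] az -0.002 F [-0.6 -0.2  0.3] w 85.5 f 0.0 axes [-0.001 -0.001 -1.   ] q7 [-0.42  0.21]
```

Request:
carry_out([
  [0,0,2,20,0,0,0],
  [0,0,2,45,0,0,0],
  [0,0,2,70,0,0,0],
  [0,0,2,82,0,0,0],
  [0,0,2,86,0,0,0],
  [0,0,2,86,0,0,0],
])

```text
clock: 9.9
tool_pos: [554.6, 15.4, 51.5]
ee_rot: [2.059, 2.372, 0.0]
ft_force: [-0.5, 0.1, 0.4]
gripper_width: 85.8
finger_force: 0.0
```

```bash
python3 - <<'E'
from h import *
shift([*bw(61,80.5),50],BT)
E
```

```text
t 9.9 pos [554.6  15.4  51.5] shift [-0.4 -0.3  1.5] az -0.001 F [-0.5  0.1  0.4] w 85.8 f 0.0 axes [ 0.001 -0.    -1.   ] q7 [-0.37  0.27]
```

Well placed; now I squeeze, without moving.

Request:
carry_out([
  [0.3,0,0,0,0,0,0],
  [0.5,0,0,0,0,0,0],
  [0.9,0,0,0,0,0,0],
  [0.9,0,0,0,0,0,0],
  [0.9,0,0,0,0,0,0],
], force=30)

```text
clock: 10.52
tool_pos: [552.9, 15.6, 51.8]
ee_rot: [-2.057, -2.372, 0.002]
ft_force: [-5.7, -1.1, 10.0]
gripper_width: 41.0
finger_force: 35.7
```

Request:
carry_out([
  [0.9,-1,0,0,0,0,0],
  [0.9,-3,0,0,0,0,0],
  [0.9,-6,0,0,0,0,0],
  [0.9,-9,0,0,0,0,0],
  [0.9,-12,0,0,0,0,0],
  [0.9,-15,0,0,0,0,0],
])

```text
clock: 11.28
tool_pos: [555.0, 1.1, 51.8]
ee_rot: [-2.056, -2.372, 0.002]
ft_force: [-6.6, 0.5, 9.8]
gripper_width: 41.3
finger_force: 35.7
```

```bash
cat >> h.py <<'E'
def st():
    o=r.observe(); c,s=np.cos(BT),np.sin(BT); Q=np.array([[c,-s],[s,c]])
    p=(o["tool_pos"][:2]-BO)@Q; f=o["ft_force"][:2]@Q
    print("t",round(o["clock"],2),"board xy",p.round(1),"gap~",(p[1]-43+128).round(1),"F board",f.round(1),"Fz",o["ft_force"][2].round(1),"w",round(o["gripper_width"],1),"f",round(o["finger_force"],1))
E
python3 -c "
from h import *
st()"
```

```text
t 11.28 board xy [59.7 66.7] gap~ 151.7 F board [-6.4  1.4] Fz 9.8 w 41.3 f 35.7
```

Request:
carry_out([
  [0.9,-3,0,0,0,0,0],
  [0.9,-7,0,0,0,0,0],
  [0.9,-11,0,0,0,0,0],
  [0.9,-15,0,0,0,0,0],
  [0.9,-19,0,0,0,0,0],
  [0.9,-23,0,0,0,0,0],
  [0.9,-26,0,0,0,0,0],
  [0.9,-28,0,0,0,0,0],
])

```text
clock: 12.28
tool_pos: [559.0, -26.7, 51.8]
ee_rot: [-2.057, -2.372, 0.002]
ft_force: [-6.7, 0.4, 9.9]
gripper_width: 41.2
finger_force: 35.7
```

Request:
carry_out([
  [0.9,-1,0,0,0,0,0],
  [0.9,-2,0,0,0,0,0],
  [0.9,-3,0,0,0,0,0],
  [0.9,-4,0,0,0,0,0],
  [0.9,-5,0,0,0,0,0],
  [0.9,-6,0,0,0,0,0],
  [0.9,-6,0,0,0,0,0],
])

```text
clock: 13.15
tool_pos: [559.8, -32.8, 51.8]
ee_rot: [-2.057, -2.372, 0.002]
ft_force: [-6.7, -0.3, 9.2]
gripper_width: 41.3
finger_force: 35.8
```

```bash
python3 -c "
from h import *
st()
cv2.imwrite('pics/s7.png',cv2.cvtColor(r.grab_frame('scene'),cv2.COLOR_RGB2BGR))
cv2.imwrite('pics/c7.png',cv2.convertScaleAbs(cv2.resize(cv2.imread('pics/s7.png')[165:245,220:345],None,fx=6,fy=6,interpolation=cv2.INTER_CUBIC),alpha=1.1))"
```

```text
t 13.15 board xy [59.7 32.5] gap~ 117.5 F board [-6.6  0.7] Fz 9.2 w 41.3 f 35.8
```

View pics/c7.png

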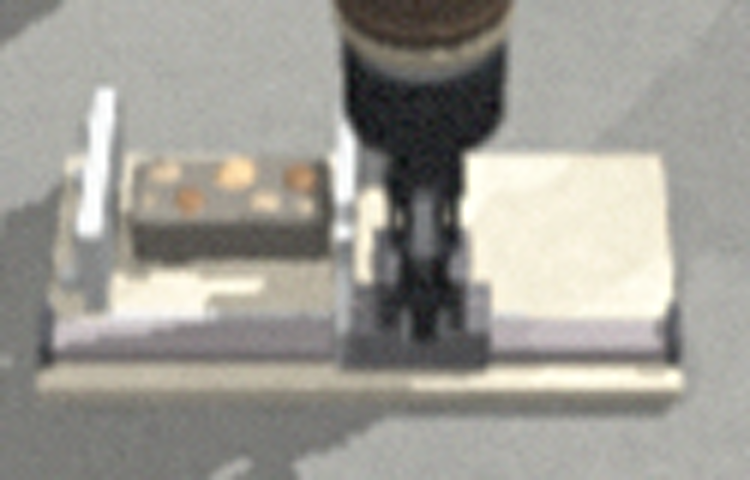

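The jaw at (340,190) is almost touching the block's end at (328,200), and the block hasn't moved. I continue in fine steps, watching the force.

Request:
carry_out([
  [0.9,-0.7,0,0,0,0,0],
  [0.9,-1.4,0,0,0,0,0],
  [0.9,-2.1,0,0,0,0,0],
  [0.9,-2.8,0,0,0,0,0],
  [0.9,-3.5,0,0,0,0,0],
  [0.9,-4.2,0,0,0,0,0],
  [0.9,-5,0,0,0,0,0],
])

```text
clock: 14.08
tool_pos: [560.4, -36.5, 51.8]
ee_rot: [-2.055, -2.372, 0.001]
ft_force: [-7.1, 3.0, 10.5]
gripper_width: 41.1
finger_force: 35.5
```

```bash
python3 -c "
from h import *
st()"
```

```text
t 14.07 board xy [59.7 28.7] gap~ 113.7 F board [-6.6  4. ] Fz 10.5 w 41.1 f 35.5
```

Request:
carry_out([
  [0.9,-0.6,0,0,0,0,0],
  [0.9,-1.2,0,0,0,0,0],
  [0.9,-1.8,0,0,0,0,0],
  [0.9,-2.4,0,0,0,0,0],
  [0.9,-3.0,0,0,0,0,0],
  [0.9,-3.5,0,0,0,0,0],
  [0.9,-4,0,0,0,0,0],
])

```text
clock: 14.95
tool_pos: [560.9, -40.4, 51.8]
ee_rot: [-2.055, -2.372, 0.001]
ft_force: [-6.9, 3.3, 11.3]
gripper_width: 41.6
finger_force: 35.6
```

```bash
python3 -c "
from h import *
st()"
```

```text
t 14.95 board xy [59.6 24.7] gap~ 109.7 F board [-6.4  4.3] Fz 11.3 w 41.6 f 35.6
```

Request:
carry_out([
  [0.9,-0.5,0,0,0,0,0],
  [0.9,-1,0,0,0,0,0],
  [0.9,-1.5,0,0,0,0,0],
  [0.9,-2,0,0,0,0,0],
  [0.9,-2.5,0,0,0,0,0],
  [0.9,-2.5,0,0,0,0,0],
])

```text
clock: 15.7
tool_pos: [561.3, -43.0, 51.8]
ee_rot: [-2.055, -2.372, 0.001]
ft_force: [-6.8, 2.9, 11.2]
gripper_width: 41.2
finger_force: 35.6
```

```bash
python3 -c "
from h import *
st()"
```

```text
t 15.7 board xy [59.7 22.1] gap~ 107.1 F board [-6.3  3.9] Fz 11.2 w 41.2 f 35.6
```

Request:
carry_out([
  [0.9,-0.4,0,0,0,0,0],
  [0.9,-0.8,0,0,0,0,0],
  [0.9,-1.2,0,0,0,0,0],
  [0.9,-1.6,0,0,0,0,0],
  [0.9,-2,0,0,0,0,0],
])

```text
clock: 16.32
tool_pos: [561.5, -44.6, 51.8]
ee_rot: [-2.055, -2.372, 0.001]
ft_force: [-7.5, 5.2, 10.6]
gripper_width: 41.2
finger_force: 35.5
```

```bash
python3 -c "
from h import *
st()"
```

```text
t 16.32 board xy [59.7 20.5] gap~ 105.5 F board [-6.6  6.2] Fz 10.6 w 41.2 f 35.5
```

Request:
carry_out([
  [0.9,-0.3,0,0,0,0,0],
  [0.9,-0.6,0,0,0,0,0],
  [0.9,-0.6,0,0,0,0,0],
])

```text
clock: 16.7
tool_pos: [561.6, -44.7, 51.8]
ee_rot: [-2.054, -2.372, 0.0]
ft_force: [-7.4, 4.7, 12.4]
gripper_width: 41.1
finger_force: 35.4
```

```bash
python3 -c "
from h import *
st()"
```

```text
t 16.7 board xy [59.7 20.5] gap~ 105.5 F board [-6.6  5.7] Fz 12.4 w 41.1 f 35.4
```

Request:
carry_out([
  [0.9,-0.4,0,0,0,0,0],
  [0.9,-0.8,0,0,0,0,0],
  [0.9,-1.0,0,0,0,0,0],
  [0.9,-1.0,0,0,0,0,0],
])

```text
clock: 17.2
tool_pos: [561.5, -44.7, 51.8]
ee_rot: [-2.052, -2.372, -0.001]
ft_force: [-7.8, 7.8, 13.0]
gripper_width: 41.3
finger_force: 35.3
```

```bash
python3 -c "
from h import *
st()"
```

```text
t 17.2 board xy [59.6 20.4] gap~ 105.4 F board [-6.6  8.9] Fz 13.0 w 41.3 f 35.3
```

Request:
carry_out([
  [0.9,-0.5,0,0,0,0,0],
  [0.9,-1.0,0,0,0,0,0],
  [0.9,-1.0,0,0,0,0,0],
])

```text
clock: 17.58
tool_pos: [561.6, -44.7, 51.8]
ee_rot: [-2.051, -2.372, -0.001]
ft_force: [-9.5, 10.9, 13.7]
gripper_width: 41.1
finger_force: 35.1
```

```bash
python3 -c "
from h import *
st()
cv2.imwrite('pics/s8.png',cv2.cvtColor(r.grab_frame('scene'),cv2.COLOR_RGB2BGR))
cv2.imwrite('pics/c8.png',cv2.convertScaleAbs(cv2.resize(cv2.imread('pics/s8.png')[165:245,220:345],None,fx=6,fy=6,interpolation=cv2.INTER_CUBIC),alpha=1.1))"
```

```text
t 17.57 board xy [59.7 20.5] gap~ 105.5 F board [-7.9 12.2] Fz 13.7 w 41.1 f 35.1
```

View pics/c8.png

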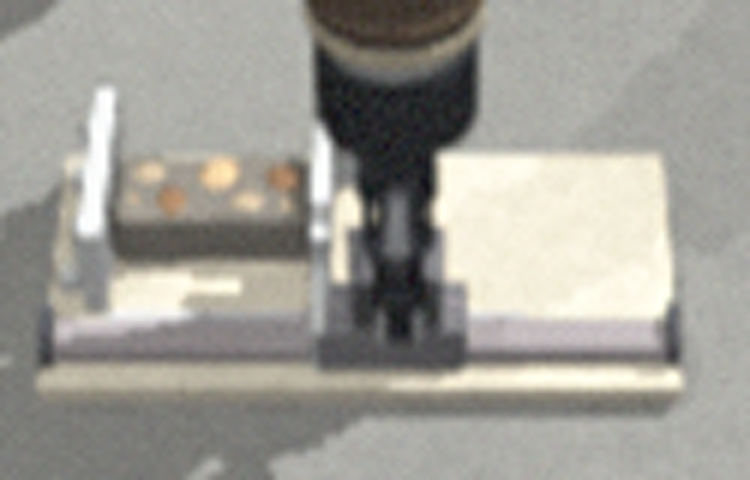

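The block touches the stop at (115,205) and the jaw at (310,205); the travel has stalled at a gap of about 105.5 mm with 12 N. I'll ease the push a little, still pressing, then let go.

Request:
carry_out([
  [0.9,0.8,0,0,0,0,0],
  [0.9,1.4,0,0,0,0,0],
  [0.9,1.4,0,0,0,0,0],
])

```text
clock: 18.0
tool_pos: [561.6, -44.7, 51.8]
ee_rot: [-2.053, -2.372, -0.0]
ft_force: [-8.2, 6.4, 12.3]
gripper_width: 40.9
finger_force: 35.3
```

```bash
python3 -c "
from h import *
st()"
```

```text
t 18.0 board xy [59.7 20.4] gap~ 105.4 F board [-7.2  7.5] Fz 12.3 w 40.9 f 35.3
```

Request:
carry_out([
  [0.0,0,0,0,0,0,0],
  [0,0,0,0,0,0,0],
  [0,0,0,0,0,0,0],
  [0,0,0,0,0,0,0],
  [0,0,0,0,0,0,0],
])

```text
clock: 18.62
tool_pos: [563.5, -47.3, 51.2]
ee_rot: [2.058, 2.373, 0.0]
ft_force: [-0.0, -0.3, -0.9]
gripper_width: 85.3
finger_force: 0.0
```

```bash
python3 -c "
from h import *
st()"
```

```text
t 18.62 board xy [61.2 17.6] gap~ 102.6 F board [-0.1 -0.3] Fz -0.9 w 85.3 f 0.0
```

Request:
carry_out([
  [0,0,0,-15,0,0,0],
  [0,0,0,-50,0,0,0],
  [0,0,0,-100,0,0,0],
  [0,60,0,-140,0,0,0],
  [0,120,0,-150,0,0,0],
  [0,180,0,-150,0,0,0],
  [0,180,0,-150,0,0,0],
])

```text
clock: 19.5
tool_pos: [536.8, 137.0, 202.2]
ee_rot: [-2.048, -2.381, -0.004]
ft_force: [-0.0, -0.7, -0.1]
gripper_width: 85.1
finger_force: 0.0
```

```bash
python3 -c "
from h import *
st()
cv2.imwrite('pics/s9.png',cv2.cvtColor(r.grab_frame('scene'),cv2.COLOR_RGB2BGR))
cv2.imwrite('pics/c9.png',cv2.convertScaleAbs(cv2.resize(cv2.imread('pics/s9.png')[165:245,220:345],None,fx=6,fy=6,interpolation=cv2.INTER_CUBIC),alpha=1.1))"
```

```text
t 19.5 board xy [ 61.  203.8] gap~ 288.8 F board [-0.1 -0.6] Fz -0.1 w 85.1 f 0.0
```

View pics/c9.png

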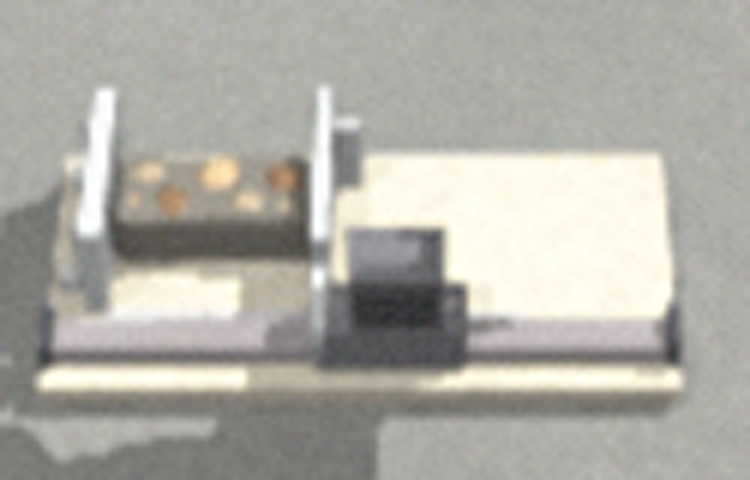

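The block sits snug between the stop (112) and the jaw (315), the slide stayed put after release, and the arm is clear.

```bash
python3 -c "
from plant import r
print(r.sign_off())"
```

```text
the job is handed in; nothing more can be done
None
```

The long block lies flat and lengthwise, snug between stop and jaw at a gap of about 105 mm; I let the slide go to lock there and handed the job in at about 19.6 s (the judge's result was not shown).

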